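# Load a caster into the blow-out cabinet

## Robot

A 6-joint arm with a two-finger parallel gripper is mounted at the origin on the work surface. World frame = base frame: x ahead of the robot, y to its left, z up, the work surface at z = 0. Lengths are in mm, angles in rad, forces in N, time in s.
With the tool pointing down it reaches from about 300 to 775 mm from the base axis. Payload 14.6 kg.
Tool frame: the origin (TCP) lies at the centre of the arm's flange, where the gripper is bolted on; the fingertips stand 199 mm ahead of it and the grasp point (between the pads) lies 180 mm ahead of it; z points along the fingers, y is the line along which they close (so a half turn about z gives the same grasp; the last joint's range is limited). The gripper opens to 94 mm and grips with 3 to 60 N. Pads are 16 mm wide; open, the fingers measure 119 mm over their backs; the gripper's body (75 mm by 177 mm) begins 78 mm behind the grasp point.
Start: joints at [-1.264, 0.3, 1.521, -0, 1.321, -0.067], TCP at [200.828, -512.014, 404.646] pointing down, gripper open.
Joint ranges: [-3.03, 3.03], [-0.79, 2.21], [0.23, 2.52], [-1.04, 4.18], [0, 3.07], [-2.55, 2.55]. Speed limits (rad/s): [2.22, 2.22, 2.57, 3.14, 3.14, 3.14].

## Interface

Orientations are given as [roll, pitch, yaw] about the fixed x, y, z axes, in that order (R = Rz(yaw) Ry(pitch) Rx(roll)).
In Python, from cell import manip, optics, workorder gives the robot as it stands.
- The arm moves only by the tool step_arm, never from a script. Its argument "increments" is a list that holds one entry, the list of rows, each a list of 7 numbers: the turn, a rotation vector about the tool's x, y, z as a fraction of full scale, then the shift along the tool's x, y, z as a fraction of full scale, then the closure, from -1 (fully open) to 1 (shut). In form: [[[wx, wy, wz, tx, ty, tz, fingers], ...]]. A call has 1 to 5 rows; each row shifts and turns the commanded pose from where the row before left it, along the tool's axes as they then stand; what a row does not reach is not made up. Full scale, the value 1, is 40 mm for a shift and 45 degrees for a turn. A row lasts 1/10 s, in which the tool goes at most 50 mm and 8.59 degrees, less where a joint would pass 70% of its speed; a pose out of reach is approached as far as the arm can. A call with a number of a shift or a turn outside -1 to 1 is refused whole. A call with a gripper value outside its range is refused whole. The fingers move at their own pace and stop on an object; "newtons" is the grip in N (left out, the last holds). Time passes only in rows, so rows that do not move let the fingers close. It gives the time, the measured TCP pose, the force, the opening and the grip force at its end, in the units of the state.
- manip.read_state(): the state, without advancing time (a new reading comes with each control period).
- optics.camera(name): name is "scene" or "side" or "wrist"; returns a dict with "frame" (420x560x3 uint8, red, green, blue), "range_z" (420x560 float32, mm along the optical axis (not along the pixel's ray), 0 where there is no reading), "mtx" (3x3 intrinsics, pixels), "cam_to_world" (4x4, takes a point from camera to world coordinates). Camera axes: x right, y down, z forward; pixel columns grow to the right and rows downward; lengths in mm; the calibration is good to about 2 mm. The wrist camera is an equidistant fisheye: a pixel r from the principal point sees the ray r / f radians off the axis. A picture is of the moment at which its call begins.
- workorder.sign_off(): hands the job in; it is judged then, once.
The state is a dict: "clock": time; "joints": joint angles; "qd": joint speeds; "effort": joint torques, N m; "eef_pos": TCP position; "eef_rot": TCP orientation; "wrist_force": force on the tool from outside, world axes, zero at the start; "moment": the same for the moment, N m; "finger_gap": finger opening in mm; "finger_force": force on a finger pad.
Only numpy, scipy, OpenCV 4.12 (cv2) and the standard library are available. Lean on these libraries where they do the work, as an engineer would, in place of code of your own. Each camera call takes 0.05 s, during which the arm holds its last target. There are 200 camera calls.

## Task

Vent the blow-out cabinet first: pull the spring sleeve of the air coupler on its front fully back, hold it there a moment, and let it snap home. Then take the complete caster (the one with a wheel in its fork), push it down past the sprung flap in the cabinet's top and keep hold of it, flap held open, until most of it is below the top; let it drop inside and draw out so that the flap springs shut. Last, throw the air lever beside the cabinet fully over to its far side, leaving the bare fork, the loose wheel and the hand tools where they are.

Things in the scene. Friction and masses are not known exactly. Their poses are not given: they have to be found in the camera images.
- cabinet: Blow-out cleaning cabinet, a fixed grey sheet-metal box 200 (x) x 240 (y) x 170 mm high with 6 mm walls. Origin: centre of its underside, on the bench. Its -x side is the front (air coupler, clear window), its +y side carries the lever. Inner floor 10 mm above the bench; inside 188 x 228 mm.
- mouth (a point): Centre of the loading mouth in the flat top of the cabinet, level with the top face (170 mm above the bench); 30 mm in front of the cabinet's centre. The mouth is 80 mm wide along the cabinet's x and 140 mm along its y, in a 6 mm thick top. Axes as the cabinet's.
- flap (a joint): Angle of the sprung aluminium flap (77 x 136 x 4 mm) that closes the mouth, flush with the top; bare metal, paler than the painted top around it. Hinged along the mouth's rear edge (the cabinet's +x side, 40 mm behind the mouth's centre); its front edge swings down into the cabinet. 0 = shut, 1.45 rad = hanging almost straight down. A spring shuts it: 0.13 N m when shut, 0.24 N m fully open (about 1.7 to 3 N at the front edge).
- flap_edge (a point): Middle of the flap's free front edge, on its upper face; it goes down as the flap opens.
- sleeve (a joint): Travel of the spring sleeve of the air coupler: 0 = home, 0.012 m = pulled fully back, which is away from the cabinet's front (the cabinet's -x). Spring 5 N at home, 11 N fully back; it snaps home when released.
- sleeve_mid (a point): Centre of the steel sleeve, on its axis: 28 mm diameter, 34 mm long, with a 33 mm collar over its outer 4 mm (17 to 13 mm on the -x side of this point). Its axis is level, along the cabinet's x, 125 mm above the bench, centred on the front; this point is 50 mm out from the front face when home. Moves with the sleeve. Brass stem (20 mm) from the front face to it, and a 25 mm black end plug beyond it that ends 46 mm out from this point when home.
- lever (a joint): Angle of the air lever beside the cabinet: 0 = leaning to the cabinet's front (-x, towards the robot), 1.0 rad = thrown fully over to +x; stays where it is left; under 1 N at its ball moves it. The pivot is level along the cabinet's y, 52 mm above the bench, 195 mm to the +y side of the cabinet's centre and 55 mm in front of it; the lever leans 0.5 rad either side of upright.
- lever_tip (a point): Centre of the black ball (26 mm diameter) at the lever's end, 80 mm from the pivot; the stem is a 10 mm steel rod.
- caster: The complete caster: standing upside down on its mounting plate, wheel on top, 76 mm high, about 0.3 kg. Origin: centre of the plate's underside; z up; y along the axle. Steel plate 44 x 44 x 4 mm; two flat fork cheeks 20 mm wide (x), 34 mm over their outer faces (y), from 16 to 64 mm above the origin; a grey wheel of 44 mm diameter and 24 mm width between them, its axle 54 mm above the origin.
- bare_fork: A caster fork without a wheel: the same plate and cheeks, 64 mm high, standing likewise. Not to be loaded. Origin: centre of the plate's underside.
- loose_wheel: Bystander: grey wheel lying flat, 50 mm diameter, 28 mm high. Origin: centre of its underside.
- wrench: Bystander: wrench lying flat. Origin: middle of its underside.
- screwdriver: Bystander: screwdriver lying. Origin: middle of its underside.
- mallet: Bystander: hammer lying. Origin: middle of its underside.
Not all that is in view belongs to the job. Leave any orange look-alike of the caster alone.

How it is judged:
By the outcome, as a careful person would: the job done as asked, in the order asked, and still so for the second after the job is handed in, with the robot touching nothing.
It also fails if it takes over 59 s, if anything falls off the work surface, if the arm or the gripper's body presses on something with over 40 N, if the wrist force passes 120 N, or if a joint passes its speed limit or range.

## Working session

There is one attempt and no reset: what is moved stays moved. The work goes in short steps, Python scripts to look and compute and a tool call to move; the robot and the scene stay as the last step left them, time stands still between calls to the robot, and variables do not carry over. Pictures are saved under pics/ and viewed, at most 10 in all, crops included, and the job is handed in when it is done.

Besides the shell and the picture viewer there is one more tool, called by a JSON object that holds its "op" and its "data", one argument or row to a line. step_arm: Moves the arm, as the interface text tells. Its arguments: {"type":"object","properties":{"increments":{"type":"array","items":{"type":"array","items":{"type":"array","items":{"type":"number"}}}},"newtons":{"type":"number"}},"required":["increments"]}

```bash
mkdir -p pics; ls; cat > h.py <<'E'
import numpy as np, cv2
from cell import manip, optics, workorder
def snap(n):
    c=optics.camera(n); np.savez(f'/tmp/{n}.npz',**c); return c
def load(n): return dict(np.load(f'/tmp/{n}.npz'))
def pts(c):
    K=c['mtx'];z=c['range_z'].astype(float);v,u=np.mgrid[:z.shape[0],:z.shape[1]]
    P=np.stack([(u-K[0,2])/K[0,0]*z,(v-K[1,2])/K[1,1]*z,z,np.ones_like(z)],-1)
    return (P@c['cam_to_world'].T)[...,:3]
def save(img,f): cv2.imwrite(f,cv2.cvtColor(np.ascontiguousarray(img),cv2.COLOR_RGB2BGR))
E
python3 - <<'E'
from h import *
a=snap('scene');b=snap('side')
for n,c in(('scene',a),('side',b)):
    save(c['frame'],f'pics/{n}0.png'); print(n,c['mtx'].tolist(),c['cam_to_world'].round(2).tolist())
print(manip.read_state())
E
```

```text
pics
scene [[423.40466733907135, 0.0, 275.5826518611735], [0.0, 423.40466733907135, 203.30986833540544], [0.0, 0.0, 1.0]] [[-0.63, 0.59, -0.51, 971.96], [0.78, 0.46, -0.43, 440.51], [-0.01, -0.66, -0.75, 826.17], [0.0, 0.0, 0.0, 1.0]]
side [[383.59198763112147, 0.0, 281.05846135982466], [0.0, 383.59198763112147, 213.90576350484426], [0.0, 0.0, 1.0]] [[-0.98, -0.15, 0.15, 283.38], [-0.22, 0.72, -0.66, 794.79], [-0.01, -0.68, -0.73, 968.03], [0.0, 0.0, 0.0, 1.0]]
{'clock': 0.1, 'joints': array([-1.26361442e+00,  3.00410078e-01,  1.52149573e+00,  1.62470114e-05,
        1.32068440e+00, -6.65974706e-02]), 'qd': array([ 0.00030854, -0.00085965, -0.00224021,  0.00089237, -0.00012534,
       -0.00045747]), 'effort': array([-8.51491762e-06, -5.32648087e+01, -3.53284621e+01,  7.09433248e-02,
        2.34568800e-02, -5.48014020e-05]), 'eef_pos': array([ 200.81747212, -512.0021901 ,  404.15580438]), 'eef_rot': array([-3.14059836e+00, -8.20882505e-05,  3.73775303e-01]), 'wrist_force': array([-0.09775109,  0.07688275, -0.71675397]), 'moment': array([-0.01193439,  0.03239848, -0.02742188]), 'finger_force': 0.0, 'finger_gap': 94.27880358891377}
```

View pics/scene0.png

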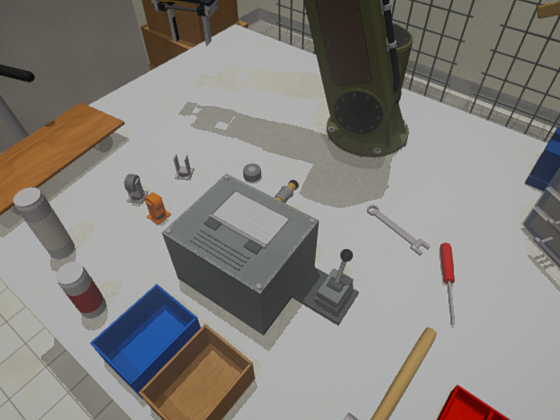

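View pics/side0.png

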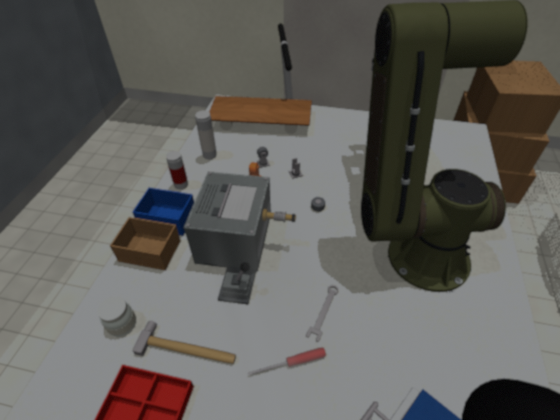

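Candidates for the complete caster are the grey one with a wheel at scene (135,187), the orange look-alike at (156,207), the bare fork at (183,167) and the loose wheel at (252,172). I choose (135,187). The cabinet top is at about (242,222), the coupler at (287,191) and the lever ball at (346,256).

```bash
python3 - <<'E'
from h import *
a=load('scene');P=pts(a);f=a['frame']
# cabinet top
m=(abs(P[...,2]-170)<6)&(a['range_z']>0)
m[:150]=0;m[290:]=0;m[:,:150]=0;m[:,330:]=0
m=cv2.morphologyEx(m.astype(np.uint8),cv2.MORPH_OPEN,np.ones((3,3)))
n,l,s,_=cv2.connectedComponentsWithStats(m);k=1+np.argmax(s[1:,4]);Q=P[l==k]
r=cv2.minAreaRect(Q[:,:2].astype(np.float32));print('top',r,np.median(Q[:,2]),cv2.boxPoints(r))
def clus(name,u0,u1,v0,v1,zmin,zmax=400):
    p=P[v0:v1,u0:u1].reshape(-1,3);p=p[(p[:,2]>zmin)&(p[:,2]<zmax)]
    print(name,len(p),'min',p.min(0).round(),'max',p.max(0).round(),'med',np.median(p,0).round(1)); return p
c=clus('caster',120,150,170,206,12)
t=c[c[:,2]>60];print(' top',cv2.minAreaRect(t[:,:2].astype(np.float32)),t.mean(0))
c=clus('orange',145,172,190,224,12)
clus('fork',172,196,152,181,12)
clus('wheel',242,264,162,184,12)
# black ball
b=(f.max(2)<60);b[:240]=0;b[270:]=0;b[:,:330]=0;b[:,362:]=0
q=P[b];q=q[q[:,2]>100];print('ball surf',len(q),q.mean(0),q.max(0))
c=clus('coupler',272,302,176,204,95,150)
r=cv2.fitLine(c[:,:2].astype(np.float32),cv2.DIST_HUBER,0,.01,.01);print(r.ravel())
crop=cv2.resize(f[140:300,110:370],None,fx=3,fy=3,interpolation=cv2.INTER_CUBIC);save(crop,'pics/crop.png')
E
```

```text
top ((614.6095581054688, 49.466064453125), (202.48670959472656, 243.17518615722656), 4.025401592254639) 169.32631395582416 [[505.0807  163.64655]
 [522.15125 -78.92873]
 [724.1384  -64.71442]
 [707.0679  177.86086]]
caster 399 min [ 596. -351.   12.] max [ 645. -232.   78.] med [ 624.7 -323.4   58.9]
 top ((633.6148071289062, -293.1246337890625), (123.07105255126953, 42.14073181152344), 70.83338928222656) [ 625.293348   -311.15637953   68.54615919]
orange 369 min [ 609. -256.   12.] max [ 646. -215.   78.] med [ 633.1 -230.1   56.9]
fork 201 min [ 463. -319.   12.] max [ 500. -280.   65.] med [ 483.  -300.2   30.3]
wheel 244 min [ 347. -168.   12.] max [523. -23. 170.] med [ 377.3 -139.1   26.4]
ball surf 96 [520.2689952  240.54364251 133.0952568 ] [528.16202916 250.01551818 139.87846923]
coupler 296 min [417.  25. 114.] max [490.  55. 143.] med [456.9  43.4 133.8]
[9.9763668e-01 6.8710305e-02 4.5454147e+02 4.3543190e+01]
```

View pics/crop.png

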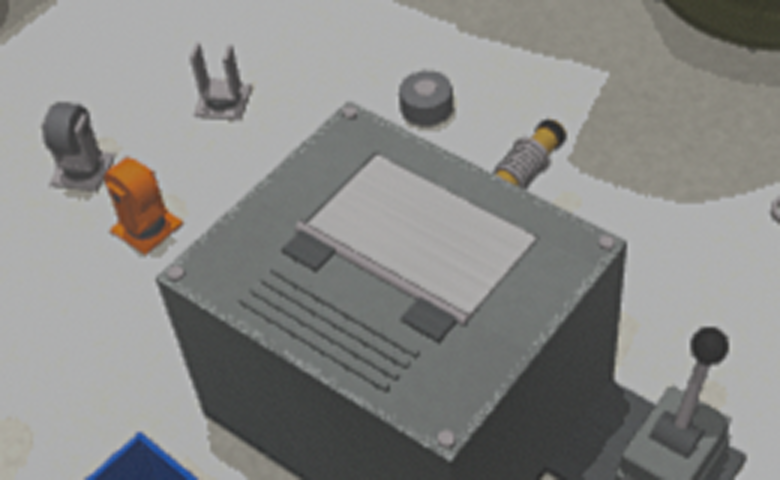

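The crop confirms my choice: the grey caster with a wheel is at crop (72,145), with the orange one beside it at (140,200). The cabinet is at (614.6, 49.5) with yaw 4°, and the coupler line slope of 3.9° agrees. That puts the sleeve at about (465, 39, 125). I'm moving to hover over it.

{"op": "step_arm", "data": {
  "increments": [
    [[0,0,0.13,0,0,0,-1],[0,0,0.13,0,0,0,-1],[0,0,0.127,0,0,0,-1],[0,0,0,0,0,0,-1]]
  ],
  "newtons": 45
}}

```text
clock: 0.5
eef_pos: [200.8, -512.0, 404.3]
eef_rot: [-3.141, 0.0, 0.068]
wrist_force: [1.0, -1.0, 0.2]
finger_gap: 94.1
finger_force: 0.0
```

{"op": "step_arm", "data": {
  "increments": [
    [[0,0,0,0.5,-0.885,0,-1],[0,0,0,0.5,-0.885,0,-1],[0,0,0,0.5,-0.885,0,-1],[0,0,0,0.5,-0.885,0,-1],[0,0,0,0.5,-0.885,0,-1]]
  ]
}}

```text
clock: 1.0
eef_pos: [288.6, -326.9, 404.5]
eef_rot: [-3.141, 0.0, 0.073]
wrist_force: [1.2, -0.5, 0.2]
finger_gap: 94.2
finger_force: 0.0
```

{"op": "step_arm", "data": {
  "increments": [
    [[0,0,0,0.5,-0.885,0,-1],[0,0,0,0.5,-0.885,0,-1],[0,0,0,0.5,-0.885,0,-1],[0,0,0,0.5,-0.885,0,-1],[0,0,0,0.5,-0.885,0,-1]]
  ]
}}

```text
clock: 1.5
eef_pos: [375.9, -143.3, 404.7]
eef_rot: [3.141, -0.0, 0.073]
wrist_force: [0.7, -0.8, 0.7]
finger_gap: 94.3
finger_force: 0.0
```

{"op": "step_arm", "data": {
  "increments": [
    [[0,0,0,0.5,-0.885,0,-1],[0,0,0,0.5,-0.885,0,-1],[0,0,0,0.5,-0.885,0,-1],[0,0,0,0.5,-0.885,0,-1],[0,0,0,0.5,-0.885,0,-1]]
  ]
}}

```text
clock: 2.0
eef_pos: [463.4, 40.4, 404.6]
eef_rot: [3.142, -0.0, 0.073]
wrist_force: [0.9, -0.9, 0.1]
finger_gap: 94.0
finger_force: 0.0
```

```bash
python3 - <<'E'
from h import *
c=snap('wrist');save(c['frame'],'pics/w1.png');print(c['mtx'].tolist(),c['cam_to_world'].round(3).tolist());print(manip.read_state()['eef_pos'])
E
```

```text
[[325.19226210127806, 0.0, 277.3520781416223], [0.0, 325.19226210127806, 216.18960534337208], [0.0, 0.0, 1.0]] [[0.074, -0.97, -0.233, 530.2], [-0.997, -0.072, -0.019, 45.26], [0.001, 0.234, -0.972, 384.698], [0.0, 0.0, 0.0, 1.0]]
[464.84781016  43.8783336  404.50057903]
```

View pics/w1.png

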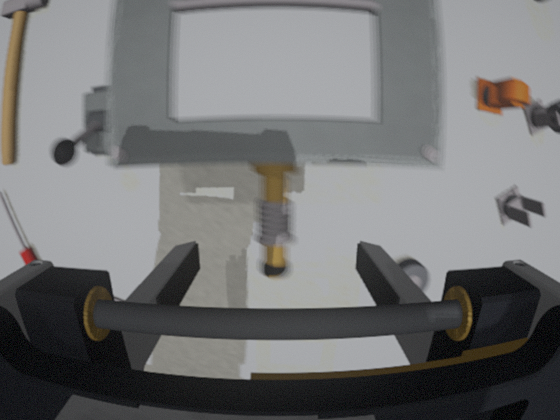

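The wrist view is slightly blurred. It shows the sleeve at (272,222), the plug end at (273,268), the flap at (275,65), the ball at (64,152), the orange caster at (502,95) and the caster at (540,115). Next I'll re-measure at rest.

```bash
cat >> h.py <<'E'
def wpts(c):
    K=c['mtx'];z=c['range_z'].astype(float);v,u=np.mgrid[:z.shape[0],:z.shape[1]]
    x=(u-K[0,2])/K[0,0];y=(v-K[1,2])/K[1,1];r=np.hypot(x,y)+1e-9;t=np.tan(np.minimum(r,1.5))/r
    P=np.stack([x*t*z,y*t*z,z,np.ones_like(z)],-1)
    return (P@c['cam_to_world'].T)[...,:3]
E
python3 - <<'E'
from h import *
c=snap('wrist');f=c['frame'];P=wpts(c);s=manip.read_state();print(s['eef_pos'],s['eef_rot'])
reg=np.zeros(f.shape[:2],bool);reg[165:285,250:300]=1
q=P[reg&(P[...,2]>105)&(P[...,2]<150)]
print('coupler',len(q),q.min(0),q.max(0))
for x0 in range(415,515,8):
    w=q[(q[:,0]>=x0)&(q[:,0]<x0+8)]
    if len(w)>5: print(x0,len(w),w[:,1].min().round(1),w[:,1].max().round(1),w[:,2].max().round(1))
g=(f.min(2)>165);reg=np.zeros_like(g);reg[0:130,150:400]=1
g&=reg&(abs(P[...,2]-170)<8);r=cv2.minAreaRect(P[g][:,:2].astype(np.float32));print('flap',r,np.median(P[g][:,2]))
q=P[40:180,100:450].reshape(-1,3);q=q[abs(q[:,2]-170)<5];q=q[q[:,0]<530];print('front edge: ',[ (y,np.percentile(q[abs(q[:,1]-y)<4][:,0],1).round(1)) for y in (-50,0,50,100,140)],'y range',q[:,1].min(),q[:,1].max())
b=np.zeros_like(g);b[135:175,45:85]=1;b&=(f.max(2)<70)&(P[...,2]>100);print('ball',P[b].mean(0),P[b].max(0),P[b].min(0))
E
```

```text
[463.99107545  41.73526577 404.29281789] [-3.14108159e+00  3.51397797e-04  7.68467703e-02]
coupler 3354 [414.42634181  23.340524   118.63510135] [510.67694407  60.01772306 144.4049812 ]
415 195 23.3 47.7 139.2
423 279 23.8 48.0 138.2
431 203 27.1 46.2 136.2
439 165 25.5 53.5 142.2
447 368 24.7 53.7 142.6
455 324 25.2 52.8 141.0
463 328 25.9 53.5 140.9
471 343 26.8 53.8 140.7
479 296 27.0 50.8 140.3
487 254 31.3 51.2 136.4
495 235 32.0 59.7 142.9
503 358 30.2 60.0 144.4
flap ((581.952880859375, 47.28331756591797), (76.26737976074219, 135.22044372558594), 4.310790538787842) 170.03605322809796
front edge:  [(-50, np.float64(519.3)), (0, np.float64(516.1)), (50, np.float64(512.5)), (100, np.float64(508.7)), (140, np.float64(505.6))] y range -77.35136903306508 164.21316436231177
ball [513.73145134 231.0042567  133.93892898] [531.64223987 243.27567521 384.59880377] [501.94595917  48.8956926  106.23540426]
```

Both views agree to within 3 mm on the sleeve mid at (463, 39.5, 125) and the flap centre at (582, 47). Now I'll descend and grip the sleeve.

{"op": "step_arm", "data": {
  "increments": [
    [[0,0,0,-0.13,0.05,0.3,-1],[0,0,0,0,0,0.6,-1],[0,0,0,0,0,0.6,-1],[0,0,0,0,0,0.6,-1],[0,0,0,0,0,0.38,-1]]
  ]
}}

```text
clock: 2.6
eef_pos: [456.8, 34.9, 303.2]
eef_rot: [-3.142, 0.002, 0.07]
wrist_force: [1.1, -0.5, -0.1]
finger_gap: 93.5
finger_force: 0.0
```

{"op": "step_arm", "data": {
  "increments": [
    [[0,0,0,0,0,0,-1],[0,0,0,0,0,0,1],[0,0,0,0,0,0,1],[0,0,0,0,0,0,1],[0,0,0,0,0,0,1]]
  ]
}}

```text
clock: 3.1
eef_pos: [458.0, 36.2, 305.9]
eef_rot: [3.141, -0.001, 0.07]
wrist_force: [-0.2, 0.3, -0.4]
finger_gap: 65.7
finger_force: 0.0
```

{"op": "step_arm", "data": {
  "increments": [
    [[0,0,0,0,0,0,1],[0,0,0,0,0,0,1],[0,0,0,0,0,0,1]]
  ]
}}

```text
clock: 3.4
eef_pos: [458.0, 36.3, 305.5]
eef_rot: [-3.142, -0.0, 0.07]
wrist_force: [-0.1, -0.0, 0.6]
finger_gap: 41.4
finger_force: 0.0
```

{"op": "step_arm", "data": {
  "increments": [
    [[0,0,0,0.02,-0.07,0,1],[0,0,0,0,0,0,1],[0,0,0,0,0,0,1],[0,0,0,0,0,0,1],[0,0,0,0,0,0,1]]
  ]
}}

```text
clock: 3.9
eef_pos: [458.6, 39.1, 305.5]
eef_rot: [3.142, -0.0, 0.07]
wrist_force: [1.3, -1.2, -1.1]
finger_gap: 27.5
finger_force: 45.0
```

Gripped, with a gap of 27.5 mm against the 28 mm sleeve. Now I'll pull back.

{"op": "step_arm", "data": {
  "increments": [
    [[0,0,0,-0.08,0,0,1],[0,0,0,-0.08,0,0,1],[0,0,0,-0.08,0,0,1],[0,0,0,-0.06,0,0,1],[0,0,0,0,0,0,1]]
  ]
}}

```text
clock: 4.4
eef_pos: [446.8, 38.3, 305.5]
eef_rot: [3.142, -0.003, 0.07]
wrist_force: [10.8, -0.7, -8.9]
finger_gap: 27.4
finger_force: 45.0
```

{"op": "step_arm", "data": {
  "increments": [
    [[0,0,0,-0.03,0,0,1],[0,0,0,-0.03,0,0,1],[0,0,0,0,0,0,1],[0,0,0,0,0,0,1],[0,0,0,0,0,0,1]]
  ]
}}

```text
clock: 4.9
eef_pos: [445.3, 38.1, 305.6]
eef_rot: [-3.142, -0.006, 0.07]
wrist_force: [23.1, 0.7, -15.5]
finger_gap: 27.4
finger_force: 45.0
```

The force rose above the 11 N spring, so the sleeve is at its stop. I'll hold briefly, then release and retreat upward.

{"op": "step_arm", "data": {
  "increments": [
    [[0,0,0,0,0,0,1],[0,0,0,0,0,0,1],[0,0,0,0,0,0,1],[0,0,0,0,0,0,-1],[0,0,0,0,0,0,-1]]
  ]
}}

```text
clock: 5.4
eef_pos: [444.3, 38.2, 305.6]
eef_rot: [-3.141, -0.0, 0.07]
wrist_force: [-0.6, 0.2, -0.2]
finger_gap: 39.6
finger_force: 0.0
```

{"op": "step_arm", "data": {
  "increments": [
    [[0,0,0,0,0,0,-1],[0,0,0,0,0,0,-1],[0,0,0,0,0,0,-1],[0,0,0,0,0,-0.6,-1],[0,0,0,0,0,-0.9,-1]]
  ]
}}

```text
clock: 5.9
eef_pos: [443.9, 38.1, 364.8]
eef_rot: [-3.141, 0.004, 0.07]
wrist_force: [0.0, 0.9, 0.4]
finger_gap: 79.9
finger_force: 0.0
```

{"op": "step_arm", "data": {
  "increments": [
    [[0,0,0,0,0,-0.9,-1],[0,0,0,0,0,-0.8,-1],[0,0,0,0,0,0,-1],[0,0,0,0,0,0,-1]]
  ]
}}

```text
clock: 6.3
eef_pos: [444.1, 38.1, 433.3]
eef_rot: [-3.142, -0.0, 0.07]
wrist_force: [0.0, -0.1, -0.3]
finger_gap: 94.3
finger_force: 0.0
```

```bash
python3 - <<'E'
from h import *
c=snap('wrist');f=c['frame'];P=wpts(c);s=manip.read_state();print(s['eef_pos'],s['eef_rot'])
q=P[(P[...,2]>110)&(P[...,2]<150)&(P[...,0]>400)&(P[...,0]<512)&(abs(P[...,1]-40)<25)]
for x0 in range(412,510,6):
    w=q[(q[:,0]>=x0)&(q[:,0]<x0+6)]
    if len(w)>5: print(x0,len(w),w[:,1].min().round(1),w[:,1].max().round(1),w[:,2].max().round(1))
m=(P[...,0]>570)&(P[...,0]<690)&(P[...,1]<-260)&(P[...,1]>-390)&(P[...,2]>-20)&(P[...,2]<90)
v,u=np.nonzero(m);print('caster px',u.min(),u.max(),v.min(),v.max());q=P[m&(P[...,2]>15)];print(len(q),q.min(0),q.max(0),np.median(q,0))
save(np.hstack([cv2.resize(f[50:190,440:560],None,fx=3,fy=3),cv2.resize(f[150:290,220:330],None,fx=3,fy=3)]),'pics/w2.png')
E
```

```text
[444.06492151  38.11127555 432.55730114] [-3.14149752e+00  1.13742085e-03  6.98276026e-02]
412 57 25.7 47.1 136.6
418 168 23.4 47.6 138.6
424 178 23.6 47.7 138.5
430 139 27.0 46.5 136.1
436 143 27.4 46.8 136.4
442 138 22.0 53.9 143.8
448 245 22.1 53.5 142.4
454 212 24.5 52.5 140.1
460 221 24.8 52.8 140.8
466 224 25.3 53.3 140.8
472 217 25.8 53.6 140.1
478 199 26.2 52.8 140.2
484 148 31.2 50.0 136.4
490 155 31.6 50.4 136.2
496 160 32.1 59.5 137.2
502 276 23.9 59.8 144.2
508 201 25.2 64.2 144.3
caster px 488 559 48 139
879 [ 592.12231072 -347.82400321   15.08995491] [ 639.69815107 -314.3162893    78.58758617] [ 612.50570035 -323.38559851   59.54169298]
```

View pics/w2.png

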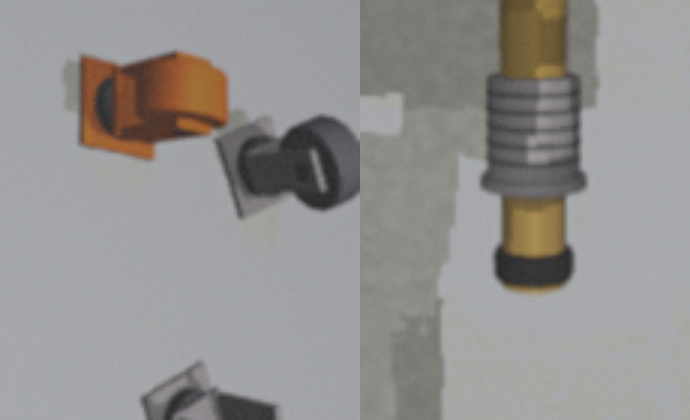

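The right half shows the sleeve back home, directly against the stem. The left half shows the caster with its wheel, the orange one and the fork, all undisturbed. Next I'll hover over the caster.

{"op": "step_arm", "data": {
  "increments": [
    [[0,0,0,0.325,0.93,0,-1],[0,0,0,0.325,0.93,0,-1],[0,0,0,0.325,0.93,0,-1],[0,0,0,0.325,0.93,0,-1],[0,0,0,0.325,0.93,0,-1]]
  ]
}}

```text
clock: 6.85
eef_pos: [522.5, -144.5, 431.7]
eef_rot: [-3.141, 0.002, 0.07]
wrist_force: [0.9, 0.4, 0.0]
finger_gap: 94.0
finger_force: 0.0
```

{"op": "step_arm", "data": {
  "increments": [
    [[0,0,0,0.325,0.93,0,-1],[0,0,0,0.325,0.93,0,-1],[0,0,0,0.325,0.93,0,-1],[0,0,0,0.325,0.93,0,-1],[0,0,0,0.325,0.93,0,-1]]
  ]
}}

```text
clock: 7.35
eef_pos: [600.4, -325.6, 431.3]
eef_rot: [-3.14, 0.002, 0.07]
wrist_force: [0.2, 0.2, 0.0]
finger_gap: 93.8
finger_force: 0.0
```

{"op": "step_arm", "data": {
  "increments": [
    [[0,0,0,0,0,0,-1],[0,0,0,0,0,0,-1],[0,0,0,0,0,0,-1]]
  ]
}}

```text
clock: 7.65
eef_pos: [599.9, -323.1, 432.7]
eef_rot: [-3.141, 0.001, 0.071]
wrist_force: [0.4, 0.1, 0.3]
finger_gap: 93.9
finger_force: 0.0
```

```bash
python3 - <<'E'
from h import *
c=snap('wrist');f=c['frame'];P=wpts(c);s=manip.read_state();print(s['eef_pos'],s['eef_rot'])
R=(P[...,0]>570)&(P[...,0]<680)&(P[...,1]<-265)&(P[...,1]>-390)
sat=f.max(2).astype(int)-f.min(2)
for n,lo,hi in(('plate',2.5,12),('cheek',57,67),('wheeltop',69,82)):
    m=R&(P[...,2]>lo)&(P[...,2]<hi)&(sat<60); q=P[m][:,:2].astype(np.float32);print(n,len(q),cv2.minAreaRect(q),q.mean(0))
v,u=np.nonzero(R&(P[...,2]>3));print(u.min(),u.max(),v.min(),v.max())
save(cv2.resize(f[max(0,v.min()-50):v.max()+50,max(0,u.min()-60):u.max()+60],None,fx=3,fy=3)[:600,:800],'pics/w3.png')
E
```

```text
[ 599.81927824 -322.88213528  433.33545067] [-3.14124473e+00  2.96652405e-04  7.07795847e-02]
plate 319 ((627.3619384765625, -312.4442443847656), (111.15177154541016, 74.30952453613281), 34.050193786621094) [ 626.41656 -334.17496]
cheek 307 ((616.3635864257812, -335.45098876953125), (42.099300384521484, 34.202693939208984), 28.517230987548828) [ 619.7857  -334.03897]
wheeltop 650 ((615.88037109375, -335.4073181152344), (32.47997283935547, 24.06385612487793), 28.726865768432617) [ 616.46796 -335.3049 ]
0 559 0 419
```

View pics/w3.png

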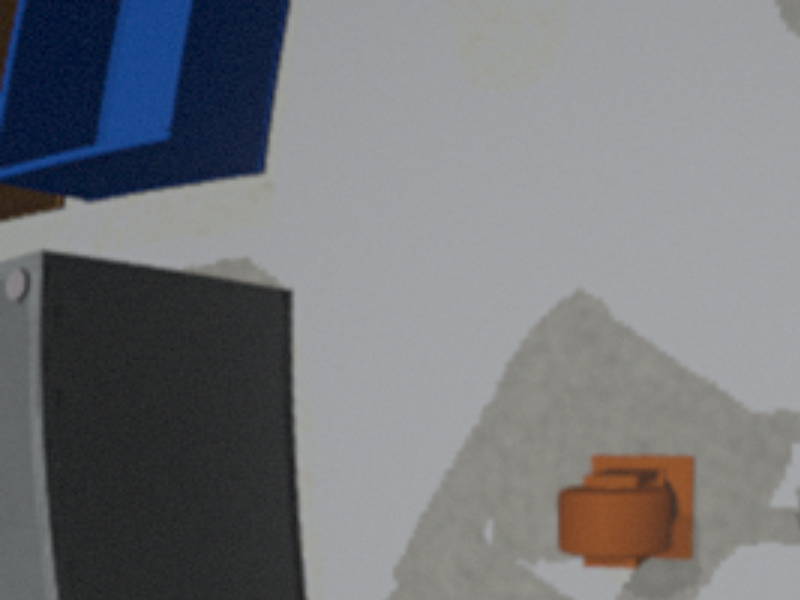

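This crop caught mostly the surroundings: the orange caster at (640,510) and the cabinet side. The depth fit is clear anyway. The wheel top is 32 x 24 mm, and the cheeks are 34 mm over their faces, centred at (616, -335.4) with yaw 0.50. Those match the given sizes, so I'll align and descend.

{"op": "step_arm", "data": {
  "increments": [
    [[0,0,-0.137,0,0,0,-1],[0,0,-0.137,0,0,0,-1],[0,0,-0.137,0,0,0,-1],[0,0,-0.137,0,0,0,-1],[0,0,0,0.2,0.47,0,-1]]
  ]
}}

```text
clock: 8.2
eef_pos: [615.4, -334.8, 435.1]
eef_rot: [3.141, -0.001, 0.506]
wrist_force: [-0.0, -0.3, 0.7]
finger_gap: 94.2
finger_force: 0.0
```

{"op": "step_arm", "data": {
  "increments": [
    [[0,0,0,0,0,0.7,-1],[0,0,0,0,0,0.9,-1],[0,0,0,0,0,0.7,-1],[0,0,0,0,0,0,-1],[0,0,0,0,0,0,-1]]
  ]
}}

```text
clock: 8.7
eef_pos: [616.1, -336.0, 342.9]
eef_rot: [3.141, -0.0, 0.501]
wrist_force: [-0.4, 0.6, 0.4]
finger_gap: 94.0
finger_force: 0.0
```

{"op": "step_arm", "data": {
  "increments": [
    [[0,0,0,0,0,0.8,-1],[0,0,0,0,0,0.8,-1],[0,0,0,0,0,0.8,-1],[0,0,0,0,0,0.57,-1],[0,0,0,0,0,0,0.2]]
  ],
  "newtons": 55
}}

```text
clock: 9.2
eef_pos: [615.9, -336.2, 221.7]
eef_rot: [-3.14, 0.001, 0.501]
wrist_force: [0.5, -0.6, -0.9]
finger_gap: 88.9
finger_force: 0.0
```

{"op": "step_arm", "data": {
  "increments": [
    [[0,0,0,0,0,0,1],[0,0,0,0,0,0,1],[0,0,0,0,0,0,1],[0,0,0,0,0,0,1],[0,0,0,0,0,0,1]]
  ]
}}

```text
clock: 9.7
eef_pos: [616.0, -336.6, 223.2]
eef_rot: [3.141, -0.0, 0.5]
wrist_force: [0.1, 0.6, -0.8]
finger_gap: 49.1
finger_force: 0.0
```

{"op": "step_arm", "data": {
  "increments": [
    [[0,0,0,0,0,0,1],[0,0,0,0,0,0,1],[0,0,0,0,0,0,1],[0,0,0,0,0,0,1],[0,0,0,0,0,0,1]]
  ]
}}

```text
clock: 10.2
eef_pos: [615.9, -336.5, 222.7]
eef_rot: [-3.141, 0.0, 0.5]
wrist_force: [-2.4, 1.6, 3.2]
finger_gap: 34.0
finger_force: 55.0
```

Gripped at 34.0 mm, the cheek width. Lift, turn back and carry over the mouth.

{"op": "step_arm", "data": {
  "increments": [
    [[0,0,0,0,0,-0.5,1],[0,0,0,0,0,-0.9,1],[0,0,0,0,0,-0.9,1],[0,0,0,0,0,-0.9,1],[0,0,0,0,0,-0.9,1]]
  ]
}}

```text
clock: 10.7
eef_pos: [615.8, -336.6, 387.6]
eef_rot: [-3.141, 0.0, 0.5]
wrist_force: [-0.0, 0.6, -3.0]
finger_gap: 33.7
finger_force: 55.0
```

{"op": "step_arm", "data": {
  "increments": [
    [[0,0,0.137,0,0,-0.9,1],[0,0,0.137,0,0,-0.7,1],[0,0,0.137,0,0,0,1],[0,0,0.137,0,0,0,1],[0,0,0,0,0,0,1]]
  ]
}}

```text
clock: 11.2
eef_pos: [615.9, -336.7, 450.1]
eef_rot: [-3.141, 0.001, 0.068]
wrist_force: [0.8, 0.7, -3.1]
finger_gap: 33.3
finger_force: 55.0
```

{"op": "step_arm", "data": {
  "increments": [
    [[0,0,0,-0.04,-0.6,0,1],[0,0,0,-0.04,-0.9,0,1],[0,0,0,-0.04,-0.9,0,1],[0,0,0,-0.04,-0.9,0,1],[0,0,0,-0.04,-0.9,0,1]]
  ]
}}

```text
clock: 11.7
eef_pos: [595.8, -168.2, 450.3]
eef_rot: [-3.141, 0.0, 0.073]
wrist_force: [1.1, -0.4, -2.0]
finger_gap: 33.9
finger_force: 55.0
```

{"op": "step_arm", "data": {
  "increments": [
    [[0,0,0,-0.04,-0.9,0,1],[0,0,0,-0.04,-0.9,0,1],[0,0,0,-0.04,-0.9,0,1],[0,0,0,-0.04,-0.9,0,1],[0,0,0,-0.04,-0.9,0,1]]
  ]
}}

```text
clock: 12.2
eef_pos: [575.3, 10.8, 450.3]
eef_rot: [3.142, 0.0, 0.073]
wrist_force: [-0.1, 0.7, -2.6]
finger_gap: 33.8
finger_force: 55.0
```

{"op": "step_arm", "data": {
  "increments": [
    [[0,0,0,0,-0.9,0,1],[0,0,0,0,0,0,1],[0,0,0,0,0,0,1],[0,0,0,0,0,0,1]]
  ]
}}

```text
clock: 12.6
eef_pos: [573.3, 44.7, 450.4]
eef_rot: [3.141, 0.0, 0.071]
wrist_force: [0.8, -0.6, -2.8]
finger_gap: 33.6
finger_force: 55.0
```

```bash
python3 - <<'E'
from h import *
c=snap('scene');s=manip.read_state();print(s['eef_pos'],s['eef_rot'],s['finger_gap'],s['clock'])
w=snap('wrist')
save(np.hstack([cv2.resize(c['frame'][80:280,110:370],(390,300)),cv2.resize(w['frame'],(400,300))]),'pics/s4.png')
E
```

```text
[573.27175379  44.48533669 450.45869208] [3.14145195e+00 2.83406454e-04 6.99272262e-02] 33.85328137265583 12.65
```

View pics/s4.png

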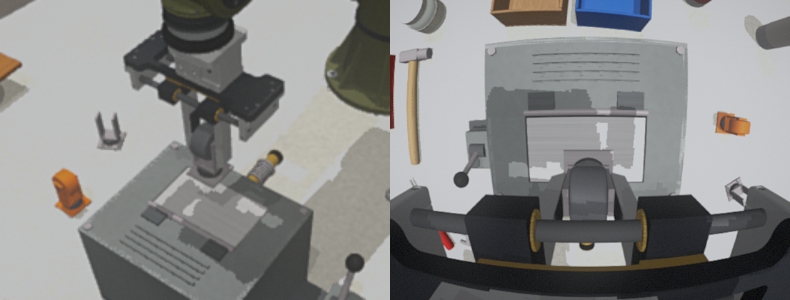

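The left half shows the caster upright in the gripper above the flap at (205,165). The wrist half shows the plate inside the flap outline. Next, push it down with force checks.

{"op": "step_arm", "data": {
  "increments": [
    [[0,0,0,0,-0.05,0.4,1],[0,0,0,0,0,0.4,1],[0,0,0,0,0,0.3,1],[0,0,0,0,0,0.2,1],[0,0,0,0,0,0.2,1]]
  ]
}}

```text
clock: 13.2
eef_pos: [573.1, 47.0, 390.5]
eef_rot: [3.142, -0.0, 0.07]
wrist_force: [-1.2, -1.3, 2.1]
finger_gap: 33.8
finger_force: 55.0
```

{"op": "step_arm", "data": {
  "increments": [
    [[0,0,0,0,0,0.2,1],[0,0,0,0,0,0.2,1],[0,0,0,0,0,0,1]]
  ]
}}

```text
clock: 13.5
eef_pos: [572.9, 47.4, 373.9]
eef_rot: [-3.142, 0.001, 0.07]
wrist_force: [-1.9, -1.1, 2.0]
finger_gap: 33.8
finger_force: 55.0
```

{"op": "step_arm", "data": {
  "increments": [
    [[0,0,0,0,0,0.25,1],[0,0,0,0,0,0.25,1],[0,0,0,0,0,0.25,1],[0,0,0,0,0,0.25,1],[0,0,0,0,0,0.1,1]]
  ]
}}

```text
clock: 14.0
eef_pos: [572.8, 47.4, 329.0]
eef_rot: [-3.141, 0.002, 0.07]
wrist_force: [-1.4, -0.4, -0.5]
finger_gap: 34.0
finger_force: 55.0
```

{"op": "step_arm", "data": {
  "increments": [
    [[0,0,0,0,0,0.25,1],[0,0,0,0,0,0.25,1],[0,0,0,0,0,0.25,1],[0,0,0,0,0,0.12,1],[0,0,0,0,0,0,1]]
  ]
}}

```text
clock: 14.5
eef_pos: [572.8, 47.4, 294.8]
eef_rot: [-3.141, 0.002, 0.07]
wrist_force: [-3.9, -0.9, -3.1]
finger_gap: 33.6
finger_force: 55.0
```

```bash
python3 - <<'E'
from h import *
c=snap('scene');s=manip.read_state();print(s['eef_pos'],s['wrist_force'],s['finger_gap'],s['clock'])
w=snap('wrist')
save(np.hstack([cv2.resize(c['frame'][80:280,110:370],(390,300)),cv2.resize(w['frame'],(400,300))]),'pics/s5.png')
E
```

```text
[572.87614904  47.36022994 295.30964518] [-3.89804665 -0.79245663 -2.637066  ] 33.58557908092336 14.55
```

View pics/s5.png

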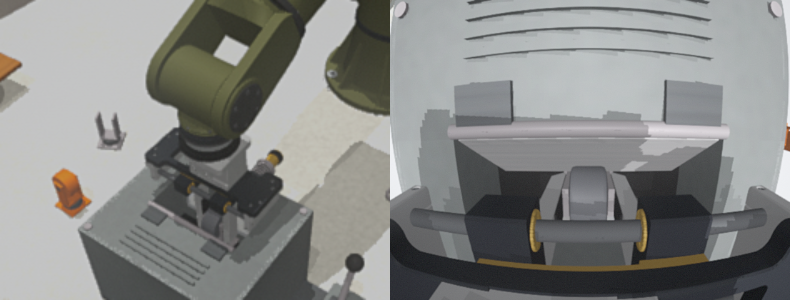

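The picture shows the caster held inside the mouth, wheel at (587,195) in the right half, with the flap pushed down behind it. Release and draw out.

{"op": "step_arm", "data": {
  "increments": [
    [[0,0,0,0,0,0,-0.55],[0,0,0,0,0,0,-0.55],[0,0,0,0,0,0,-0.55],[0,0,0,0,0,0,-0.55],[0,0,0,0,0,0,-0.55]]
  ]
}}

```text
clock: 15.1
eef_pos: [573.0, 47.4, 296.0]
eef_rot: [3.142, -0.0, 0.07]
wrist_force: [-1.8, -1.1, 0.4]
finger_gap: 69.8
finger_force: 1.4
```

{"op": "step_arm", "data": {
  "increments": [
    [[0,0,0,0,0,0,-0.55],[0,0,0,0,0,0,-0.55],[0,0,0,0,0,-0.3,-0.55],[0,0,0,0,0,-0.5,-0.55],[0,0,0,0,0,-0.7,-0.55]]
  ]
}}

```text
clock: 15.6
eef_pos: [572.9, 47.4, 356.2]
eef_rot: [-3.141, 0.002, 0.07]
wrist_force: [-0.4, 0.3, 1.0]
finger_gap: 72.9
finger_force: 0.4
```

{"op": "step_arm", "data": {
  "increments": [
    [[0,0,0,0,0,-0.9,-0.55],[0,0,0,0,0,-0.9,-0.55],[0,0,0,0,0,-0.6,-0.55],[0,0,0,0,0,0,-0.55],[0,0,0,0,0,0,-0.55]]
  ]
}}

```text
clock: 16.1
eef_pos: [572.9, 47.4, 452.1]
eef_rot: [-3.142, -0.001, 0.07]
wrist_force: [0.1, -0.0, -0.9]
finger_gap: 72.9
finger_force: 0.0
```

```bash
python3 - <<'E'
from h import *
s=manip.read_state();print(s['eef_pos'],s['eef_rot'],s['wrist_force'],s['finger_gap'],s['clock'])
w=snap('wrist');P=wpts(w);f=w['frame']
for x in range(545,625,10): 
    q=P[(abs(P[...,0]-x)<3)&(abs(P[...,1]-47)<50)&(P[...,2]<200)&(P[...,2]>0)]; print(x,len(q),q[:,2].min().round(),np.median(q[:,2]).round(1))
b=(f.max(2)<60)&(P[...,1]>205)&(P[...,1]<265)&(P[...,0]>480)&(P[...,0]<600)&(P[...,2]>95)&(P[...,2]<150);q=P[b];print('ball',len(q),q.min(0),q.max(0),q.mean(0))
a=(P[...,1]>205)&(P[...,1]<265)&(P[...,0]>480)&(P[...,0]<620)&(P[...,2]>75)&(P[...,2]<150);q=P[a];print('all>75',len(q),q.min(0),q.max(0))
save(f,'pics/w6.png')
E
```

```text
[572.91134276  47.38952347 452.06001116] [-3.14152099e+00 -1.16247432e-03  6.98294381e-02] [ 0.13771392 -0.01182095 -0.93400425] 72.86544412398398 16.1
545 740 167.0 169.9
555 781 168.0 170.1
565 807 168.0 170.1
575 838 168.0 170.1
585 849 168.0 170.1
595 870 168.0 170.1
605 913 7.0 170.0
615 946 9.0 170.0
ball 287 [504.73446427 224.38908077 121.951777  ] [525.88682618 243.83647663 139.23911704] [516.40932138 232.59602399 133.0568728 ]
all>75 613 [501.48574496 224.38908077  75.01518784] [538.82209079 249.38381413 139.25606061]
```

View pics/w6.png

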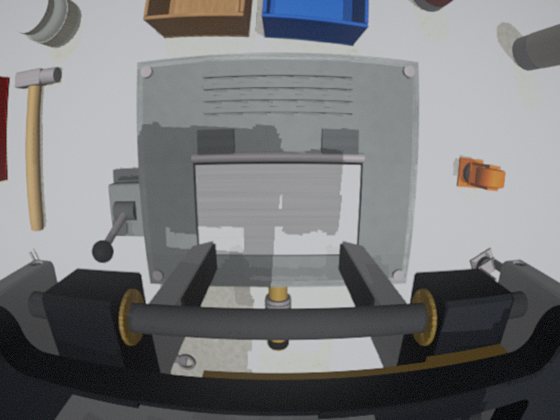

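The flap is shut: every depth reading across it is about 170 mm, and no caster is visible. The ball is at (103,250), roughly (511, 237, 123), which agrees with the lever geometry. Now I'll close the fingers and push from the front side.

{"op": "step_arm", "data": {
  "increments": [
    [[0,0,0,-0.41,-0.81,0,1],[0,0,0,-0.41,-0.81,0,1],[0,0,0,-0.41,-0.81,0,1],[0,0,0,-0.41,-0.81,0,1],[0,0,0,-0.41,-0.81,0,1]]
  ],
  "newtons": 10
}}

```text
clock: 16.65
eef_pos: [479.0, 204.4, 450.6]
eef_rot: [3.141, 0.002, 0.07]
wrist_force: [0.6, 0.1, 0.5]
finger_gap: 36.3
finger_force: 0.0
```

{"op": "step_arm", "data": {
  "increments": [
    [[0,0,0,-0.41,-0.81,0,1],[0,0,0,0,0,0,1],[0,0,0,0,0,0,1],[0,0,0,0,0,0.4,1],[0,0,0,0,0,0.8,1]]
  ]
}}

```text
clock: 17.15
eef_pos: [462.0, 233.6, 404.4]
eef_rot: [-3.141, -0.003, 0.069]
wrist_force: [1.1, -0.1, -0.1]
finger_gap: 0.6
finger_force: 0.0
```

{"op": "step_arm", "data": {
  "increments": [
    [[0,0,0,0,0,0.8,1],[0,0,0,0,0,0.8,1],[0,0,0,0,0,0.7,1],[0,0,0,0,0,0.45,1],[0,0,0,0,0,0,1]]
  ]
}}

```text
clock: 17.65
eef_pos: [461.4, 233.3, 291.1]
eef_rot: [3.14, 0.005, 0.068]
wrist_force: [-0.5, 0.7, 0.3]
finger_gap: 0.5
finger_force: 0.0
```

{"op": "step_arm", "data": {
  "increments": [
    [[0,0,0,0.25,0,0,1],[0,0,0,0.25,0,0,1],[0,0,0,0.25,0,0,1],[0,0,0,0.25,0,0,1],[0,0,0,0.25,0,0,1]]
  ]
}}

```text
clock: 18.15
eef_pos: [512.1, 238.0, 294.2]
eef_rot: [-3.141, -0.0, 0.07]
wrist_force: [-1.5, -0.5, 1.0]
finger_gap: 0.3
finger_force: 0.6
```

{"op": "step_arm", "data": {
  "increments": [
    [[0,0,0,0.25,0,0,1],[0,0,0,0.25,0,0,1],[0,0,0,0.25,0,0,1],[0,0,0,0.25,0,0,1],[0,0,0,0.25,0,0,1]]
  ]
}}

```text
clock: 18.65
eef_pos: [559.7, 241.6, 292.8]
eef_rot: [3.14, 0.014, 0.07]
wrist_force: [-78.8, -9.1, 40.1]
finger_gap: 0.4
finger_force: 35.9
```

{"op": "step_arm", "data": {
  "increments": [
    [[0,0,0,0.1,0,0,1],[0,0,0,0,0,0,1]]
  ]
}}

```text
clock: 18.85
eef_pos: [561.6, 241.9, 292.7]
eef_rot: [3.138, 0.023, 0.071]
wrist_force: [-65.8, -13.0, 34.4]
finger_gap: 0.8
finger_force: 35.8
```

It's at the stop and pressing hard, so I'll back off at once and rise.

{"op": "step_arm", "data": {
  "increments": [
    [[0,0,0,-0.4,0,0,1],[0,0,0,-0.5,0,0,1],[0,0,0,-0.5,0,0,1],[0,0,0,0,0,-0.8,1],[0,0,0,0,0,-0.9,1]]
  ]
}}

```text
clock: 19.35
eef_pos: [509.2, 237.8, 362.1]
eef_rot: [3.141, 0.002, 0.07]
wrist_force: [-0.0, 0.8, -0.1]
finger_gap: 0.6
finger_force: 0.0
```

{"op": "step_arm", "data": {
  "increments": [
    [[0,0,0,-0.5,0,-0.9,1],[0,0,0,-0.5,0,-0.9,1],[0,0,0,-0.5,0,-0.5,1],[0,0,0,0,0,0,1],[0,0,0,0,0,0,1]]
  ]
}}

```text
clock: 19.85
eef_pos: [449.6, 233.6, 453.8]
eef_rot: [-3.141, -0.001, 0.07]
wrist_force: [0.3, -0.2, -0.6]
finger_gap: 0.2
finger_force: 0.0
```

```bash
python3 - <<'E'
from h import *
s=manip.read_state();print(s['eef_pos'],s['wrist_force'],s['clock'])
w=snap('wrist');P=wpts(w);f=w['frame'];c=snap('scene')
b=(f.max(2)<60)&(P[...,1]>205)&(P[...,1]<270)&(P[...,0]>480)&(P[...,0]<640)&(P[...,2]>100)&(P[...,2]<150);q=P[b];print('ball',len(q),q.min(0),q.max(0),q.mean(0))
Q=pts(c);m=(c['frame'].max(2)<60)&(Q[...,1]>215)&(Q[...,1]<270)&(Q[...,0]>480)&(Q[...,0]<640)&(Q[...,2]>100)&(Q[...,2]<150);q=Q[m];print('scene ball',len(q),q.min(0),q.max(0),q.mean(0))
save(np.hstack([cv2.resize(c['frame'],(400,300)),cv2.resize(w['frame'],(400,300))]),'pics/s7.png')
E
```

```text
[449.64413926 233.62871535 453.76554416] [ 0.30019562 -0.23922454 -0.64190285] 19.85
ball 467 [569.32176392 231.47319325 119.94263997] [592.00142607 254.08355091 136.2164296 ] [579.45506083 242.75580008 131.36652846]
scene ball 138 [575.18691701 231.88065613 117.5048263 ] [597.02220392 255.89501416 137.12922356] [587.96811821 245.41956919 129.04484796]
```

View pics/s7.png

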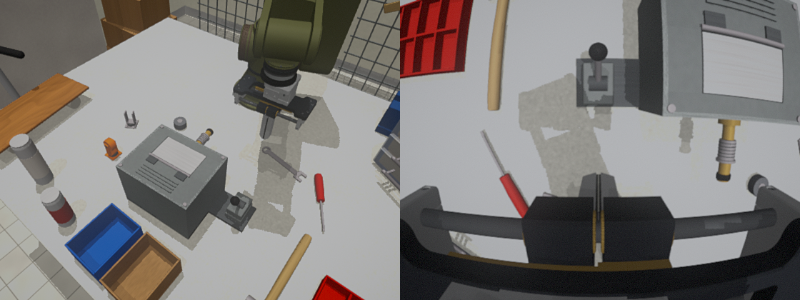

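The ball is now at x≈583, against 582 predicted for the lever fully over, and it met a hard stop. The sleeve is home, the flap is shut, the fork, loose wheel and tools look untouched, and the arm is clear. Handing in.

```bash
python3 -c "
from h import *
print(workorder.sign_off())"
```

```text
the job is handed in; nothing more can be done
None
```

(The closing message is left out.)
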